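Fit the vent pipe and hold the drying box open

ROBOT

A 6-joint arm with a two-finger parallel gripper is mounted at the origin on a cart in front of the work surface, level with it; the furniture and walls round the work are solid. World frame = base frame: x ahead of the robot, y to its left, z up, the work surface at z = 0. Lengths are in m, angles in rad, forces in N, time in s.
With the tool pointing down it reaches from about 0.325 to 0.9 m from the base axis. Payload 6.1 kg.
Tool frame: the origin (TCP) lies midway between the tips of the shut fingers; the grasp point (between the pads) lies 19 mm behind it; z points along the fingers, y is the direction in which the jaws open and shut (so a half turn about z gives the same grasp; the last joint's range is limited). The gripper opens to 87 mm and grips with 3 to 60 N. Pads are 19 mm wide; open, the fingers measure 117 mm over their backs; the gripper's body (75 mm by 190 mm) begins 51 mm behind the grasp point.
Start: joints at [-1.426, 0.22, 1.526, -0, 1.395, -0.126], TCP at [0.167, -0.602, 0.19] pointing down, gripper open.
Joint ranges: [-2.98, 2.98], [-0.91, 2.08], [0.09, 2.57], [-1.24, 4.39], [0.2, 2.65], [-2.68, 2.68]. Speed limits (rad/s): [2.57, 2.57, 3.01, 3.14, 3.14, 3.14].

INTERFACE

Orientations are given as a unit quaternion [w, x, y, z].
In Python, from plant import arm gives the robot as it stands. The module is installed in compiled form; this text tells all that it offers. Calls block until the motion is done:
- arm.move_pose(position, orientation): joint-space move of the TCP to a pose.
- arm.line_to(position, rot=None, rate=0.15, threshold=None): straight line of the TCP; rot=None keeps the orientation; rate is the mean speed in m/s. With threshold (N) it stops when the force on the tool has changed by that much, and returns True; else False.
- arm.goto_joints(angles): joint-space move.
- arm.command_gripper(opening, strength=None): finger opening in m; strength is the grip in N (None keeps the last); returns when the fingers have stopped.
- arm.sleep(seconds).
- arm.inverse_kinematics(position, orientation): joint angles nearest the present ones, or None.
- arm.sense(): the state.
- arm.read_camera(name): name is "side" or "top"; returns a dict with "frame" (400x640x3 uint8, blue, green, red), "K" (3x3 intrinsics, pixels), "view" (4x4, takes a point from world to camera coordinates). Camera axes: x right, y down, z forward; pixel columns grow to the right and rows downward; lengths in m; the calibration is good to about 2 mm. A picture is of the moment at which its call begins. There is no depth.
A pose or a line that the arm cannot do raises arm.PlanningError and nothing moves.
- arm.hand_in(): hands the job in, once; it reports no verdict.
Trained networks look in the newest picture that a camera, given by its name, has taken for a name from the list of things; names that differ only in an ending like _2 or _b are one class to them, and where a whole thing is asked for, a point or a joint stands for the part that bears it (a point fixed in the world has none). Each returns a list of dicts, best first, with "score" (0 to 1); they miss things now and then, are a little off and sometimes report something else, mostly with a low value. They report only what shows in the picture. A call takes as long as a camera call.
- arm.regions_of(label, camera): "region" (400x640 bool, what is visible of it) and "position" ([column, row] in pixels, amid what is visible of it).
The state is a dict: "t": time; "joints": joint angles; "joint_vel": joint speeds; "joint_torque": joint torques, N m; "tcp_pos": TCP position; "tcp_rot": TCP orientation; "wrist_force": force on the tool from outside, world axes, zero at the start; "torque": the same for the moment, N m; "width": finger opening in m.
Only numpy, scipy, OpenCV 4.12 (cv2) and the standard library are available. Lean on these libraries where they do the work, as an engineer would, in place of code of your own. Each camera call takes 0.05 s, during which the arm holds its last target.

TASK

Get the drying box ready for freshly painted models: push the loose vent pipe fully down onto the box's outlet, until it sits on the collar, and let go of it while the lid is still shut. Then lift the lid by its bar handle and hold it open at 45 degrees, steadily, so that I can load it; the lid falls shut if let go, so finish while still holding it. Leave the mixing cup, the glue bottle and the paint jar where they stand.

Things in the scene. Friction and masses are not known exactly. Their poses are not given: they have to be found in the camera images.
- drying_box: Drying box fixed to the bench: an open grey sheet-metal box 140 (x) x 180 (y) x 70 mm with a hinged aluminium lid, and on its right side (-y) a lower grey fan housing 110 (x) x 90 (y) x 50 mm that carries the outlet. Origin: centre of the box's underside, on the bench; x points from the lid's handle side to the hinge side, y to the left, z up. The box is turned up to 0.3 rad from facing the robot.
- outlet (a point): Upright round outlet spigot of bare aluminium on top of the fan housing. The point is on its axis at the upper face of its collar (48 mm diameter, 54 mm above the bench). The spigot is 29 mm in diameter for 30 mm above this point, then tapers over 10 mm to 18 mm at its top, 40 mm above this point. Axes as drying_box. In the box frame it lies at (5, -145, 54) mm; its axis is 52 mm from the near side edge of the lid, whose flat top is 76 to 78 mm above the bench when shut.
- lid (a joint): Hinge angle of the lid in rad: 0 shut, grows as the lid's handle side rises, 0.785 is 45 degrees, stop at 1.35. Nothing holds it: let go at any angle it falls shut. The lid weighs about 0.25 kg.
- lid_handle (a point): Middle of the lid's bar handle: a round steel bar 10 mm thick, along the box's y, 110 mm long between two stalks of the same thickness, 46 mm (centre) in front of the lid's front edge, 73 mm above the bench when shut. Free space of at least 40 mm on either side of it. It moves on an arc of radius 195 mm about lid_hinge. Axes as the lid: x from the handle to the hinge, y along the bar.
- lid_hinge (a point): Middle of the hinge axis, which runs level along the box's y at the back upper edge of the box, 73 mm above the bench. Axes as drying_box. With the lid at angle a, the handle is 195 mm * cos(a) in front of it (toward the box's -x) and 195 mm * sin(a) above it.
- pipe_center (a point): The loose vent pipe: a straight grey plastic tube open at both ends, standing upright on the bench, 100 mm tall, 40 mm outside, 32 mm bore (4 mm wall), about 80 g. The point is at its centre, half-way up; z along its axis.
- pipe_foot (a point): Centre of the vent pipe's lower end, 50 mm below pipe_center; z along its axis upward.
- vent_pipe: The vent pipe as a whole; origin as pipe_foot. On the way to the box beware of the spray booth's upright side wall (at y = 0.08 m, from x = 0.63 m on, 0.4 m high).
- mixing_cup_center (a point): Plastic mixing cup, 77 mm across the rim, 68 mm tall, standing left of the work; bystander. Point: its centre, half-way up.
- glue_bottle_center (a point): Tall white glue bottle with a pointed cap, 60 mm diameter, 205 mm tall, to the front right of the box; bystander. Point: its centre, half-way up.
- paint_jar_center (a point): Round screw-top paint jar, 55 mm diameter, 62 mm tall, to the front right of the box; bystander. Point: its centre, half-way up.

How it is judged:
On the way, in this order (a step that is already met when the one before it is completed fails the run):
1. the vent pipe is fully down on the outlet and let go, the lid still shut (horizontal distance between pipe_foot and outlet below 0.004 m and z of pipe_foot in the frame of outlet between -0.003 and 0.003 m and angle between pipe_foot's own z axis and vertical below 0.08 rad and contact force between the fingers and vent_pipe below 0.1 N and value of joint lid below 0.1 rad), for 0.2 s.
2. the lid is lifted to 45 degrees and held there by the handle (value of joint lid between 0.663 and 0.908 rad and contact force between the fingers and lid above 0.5 N), for 0.2 s.
At the end, for the whole second after the job is handed in: The fingers hold the lid (over 0.5 N) at 45 degrees give or take 7 (0.663 to 0.908 rad), not moving (under 0.1 rad/s); the vent pipe, not touched by the fingers, sits on the outlet: foot within 3 mm of the collar in height, 4 mm of the axis, upright within 0.08 rad (all of step 2 and velocity of joint lid between -0.1 and 0.1 rad/s and horizontal distance between pipe_foot and outlet below 0.004 m and z of pipe_foot in the frame of outlet between -0.003 and 0.003 m and angle between pipe_foot's own z axis and vertical below 0.08 rad and contact force between the fingers and vent_pipe below 0.1 N); the arm keeps its last pose, push and grip.
It fails at once if the mixing cup is pushed away (over 30 mm) from where it stood (distance of mixing_cup_center from where it was at the start of the episode above 0.03 m).
It fails at once if the glue bottle is pushed away (over 30 mm) from where it stood (distance of glue_bottle_center from where it was at the start of the episode above 0.03 m).
It fails at once if the paint jar is pushed away (over 30 mm) from where it stood (distance of paint_jar_center from where it was at the start of the episode above 0.03 m).
It also fails if it takes over 56 s, if anything falls off the work surface, if the arm or the gripper's body presses on something with over 40 N, if the wrist force passes 120 N, or if a joint passes its speed limit or range.

## Working session

There is one attempt and no reset: what is moved stays moved. The work goes in short steps, each a Python script; the robot and the scene stay as the last script left them, time stands still between calls to the robot, and variables do not carry over. Pictures are saved under pics/ and viewed, and the job is handed in when it is done.

```bash
mkdir -p pics; cat > snap.py <<'E'
from plant import arm
import cv2, numpy as np, pickle, sys
E
python3 - <<'E'
from plant import arm
import cv2,numpy as np,pickle
np.set_printoptions(precision=4,suppress=True)
out={}
for c in("side","top"):
    r=arm.read_camera(c); cv2.imwrite(f"pics/{c}0.png",r["frame"]); out[c]=dict(r)
    print(c,r["K"].tolist(),r["view"].round(4).tolist())
    for n in("vent_pipe","outlet","lid_handle","drying_box","lid","mixing_cup_center","glue_bottle_center","paint_jar_center"):
        try:
            L=arm.regions_of(n,c)
            out[c][n]=L
            for d in L[:2]:
                ys,xs=np.where(d["region"]); print(c,n,round(d["score"],2),np.round(d["position"],1),xs.min(),xs.max(),ys.min(),ys.max(),len(xs))
        except Exception as e: print(n,e)
pickle.dump(out,open("d0.pkl","wb"))
s=arm.sense();print(s["t"],s["tcp_pos"],s["tcp_rot"],s["width"],s["wrist_force"])
E
```

```text
side [[422.5149723235683, 0.0, 326.1469667868369], [0.0, 422.5149723235683, 211.92032458130706], [0.0, 0.0, 1.0]] [[-0.9827, -0.1845, 0.0136, 0.4981], [-0.1026, 0.4824, -0.8699, 0.1785], [0.1539, -0.8563, -0.493, 1.1498], [0.0, 0.0, 0.0, 1.0]]
side vent_pipe 0.89 [332.9 287.2] 323 339 265 307 652
side outlet 0.57 [322.7 212.1] 297 362 178 237 2668
side outlet 0.42 [330.1 286. ] 323 340 265 308 689
side lid_handle 0.8 [323.1 206. ] 298 363 189 218 1449
side drying_box 0.8 [320.9 208.3] 297 363 177 238 2611
side drying_box 0.59 [331.2 284.4] 323 339 265 306 622
side lid 0.6 [323.7 204.7] 299 362 189 218 1435
side lid 0.41 [332.7 287.9] 323 339 266 307 647
side mixing_cup_center 0.85 [269.8 351.4] 250 285 328 374 1349
side glue_bottle_center 0.6 [371.5 166.4] 362 380 136 188 664
side paint_jar_center 0.74 [376.3 195.4] 370 385 187 208 298
side paint_jar_center 0.5 [325.2 204. ] 298 363 189 218 1465
top [[384.769564709947, 0.0, 321.1318803800357], [0.0, 384.769564709947, 199.93375837875902], [0.0, 0.0, 1.0]] [[-0.0176, -0.9998, -0.0049, -0.049], [-0.9949, 0.018, -0.0992, 0.5207], [0.0993, 0.0032, -0.9951, 1.5142], [0.0, 0.0, 0.0, 1.0]]
top vent_pipe 0.61 [361.3 184.2] 326 398 163 221 2511
top vent_pipe 0.54 [255.5 215.4] 251 264 210 220 112
top outlet 0.69 [362.5 182.5] 325 398 162 221 2610
top lid_handle 0.6 [355.1 188.5] 326 380 164 221 1883
top drying_box 0.59 [362.6 186.6] 325 399 162 223 2666
top lid 0.93 [351.  188.5] 326 380 165 222 1957
top mixing_cup_center 0.58 [201.3 194. ] 192 212 183 202 306
top mixing_cup_center 0.45 [431.5 218.3] 420 443 213 228 313
top glue_bottle_center 0.61 [432.4 219.8] 422 442 213 227 256
top paint_jar_center 0.74 [388.  230.8] 383 398 224 238 186
top paint_jar_center 0.68 [201.1 194. ] 192 212 183 202 310
0.9 [ 0.1672 -0.6022  0.1903] [-0.      0.9908  0.135   0.    ] 0.08699681769852151 [ 0.2859 -0.1762  0.382 ]
```

```bash
python3 - <<'E'
import cv2
for c,(x0,x1,y0,y1) in dict(side=(220,420,120,390),top=(180,460,120,270)).items():
    im=cv2.imread(f"pics/{c}0.png")[y0:y1,x0:x1]
    s=min(800/im.shape[1],600/im.shape[0])
    cv2.imwrite(f"pics/{c}0z.png",cv2.resize(im,None,fx=s,fy=s,interpolation=cv2.INTER_CUBIC))
    print(c,s)
E
```

```text
side 2.2222222222222223
top 2.857142857142857
```

View pics/side0.png

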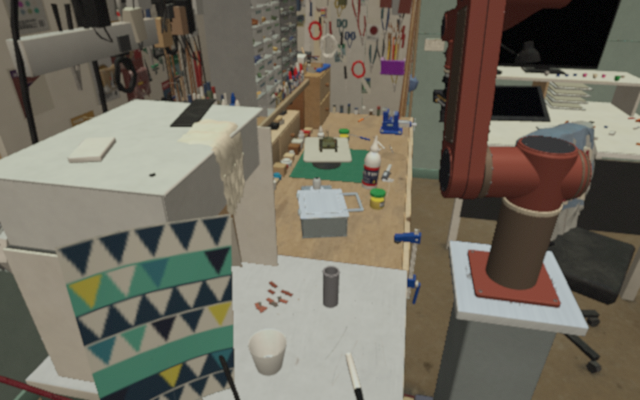

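View pics/top0.png

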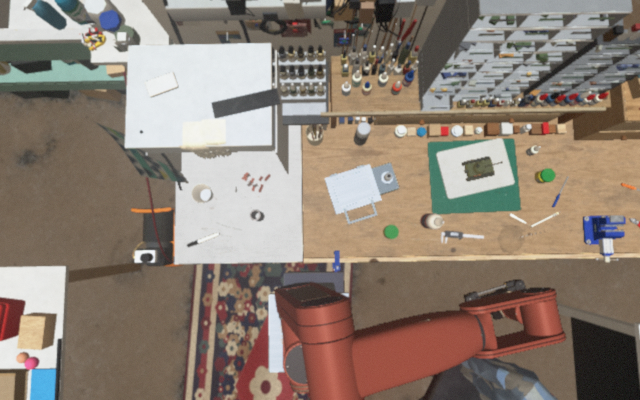

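```bash
sleep 0.1
```

```text
(no output)
```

View pics/side0z.png

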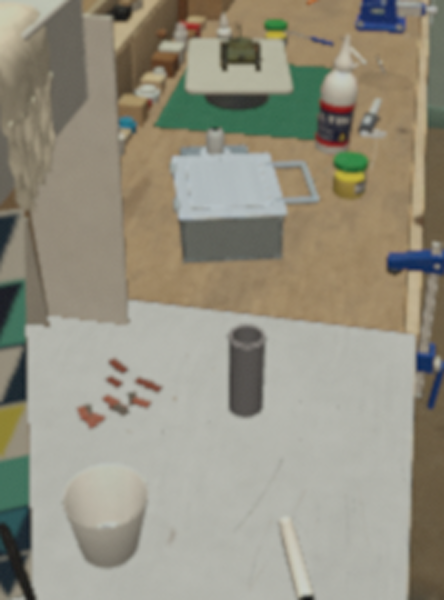

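View pics/top0z.png

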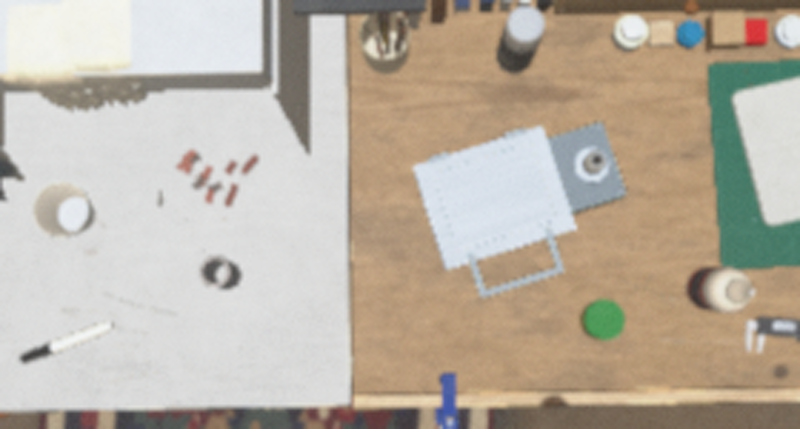

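```bash
python3 - <<'E'
import cv2,numpy as np
def z(c,x0,x1,y0,y1,s,n):
    im=cv2.imread(f"pics/{c}0.png")[y0:y1,x0:x1]
    im=cv2.resize(im,None,fx=s,fy=s,interpolation=cv2.INTER_CUBIC)
    for i,x in enumerate(range(x0,x1,10)): cv2.putText(im,str(x),((x-x0)*s,10),0,.35,(0,0,255)); cv2.line(im,((x-x0)*s,0),((x-x0)*s,im.shape[0]),(0,0,255),1) if 0 else cv2.line(im,((x-x0)*s,10),((x-x0)*s,16),(0,0,255),1)
    for y in range(y0,y1,10): cv2.putText(im,str(y),(0,(y-y0)*s+4),0,.35,(0,0,255)); 
    cv2.imwrite(f"pics/{n}.png",im)
z("side",290,370,170,240,8,"s_box"); z("top",320,404,158,226,9,"t_box"); 
a=cv2.imread("pics/side0.png")[255:315,310:350]; b=cv2.imread("pics/top0.png")[195:235,235:280]
z("side",310,350,258,313,10,"s_pipe"); z("top",240,275,200,230,16,"t_pipe")
A=cv2.imread("pics/s_pipe.png");B=cv2.imread("pics/t_pipe.png");B=B[:,:390]
h=max(A.shape[0],B.shape[0]);f=lambda q:cv2.copyMakeBorder(q,0,h-q.shape[0],0,0,0)
cv2.imwrite("pics/pipe.png",np.hstack([f(A),f(B)]))
E
```

```text
(no output)
```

View pics/s_box.png

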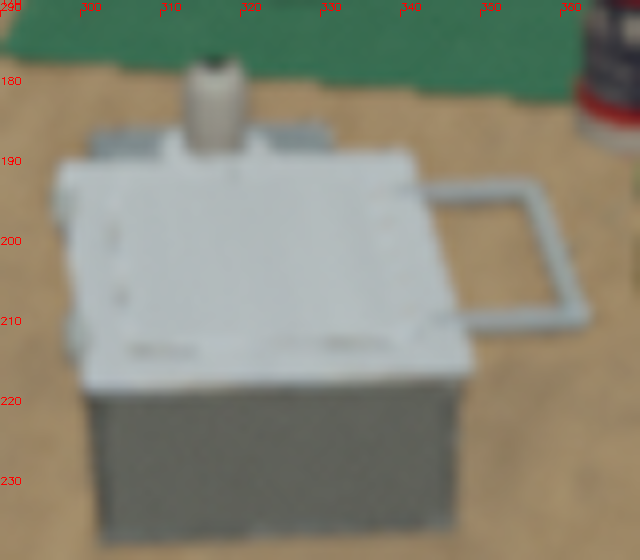

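View pics/t_box.png

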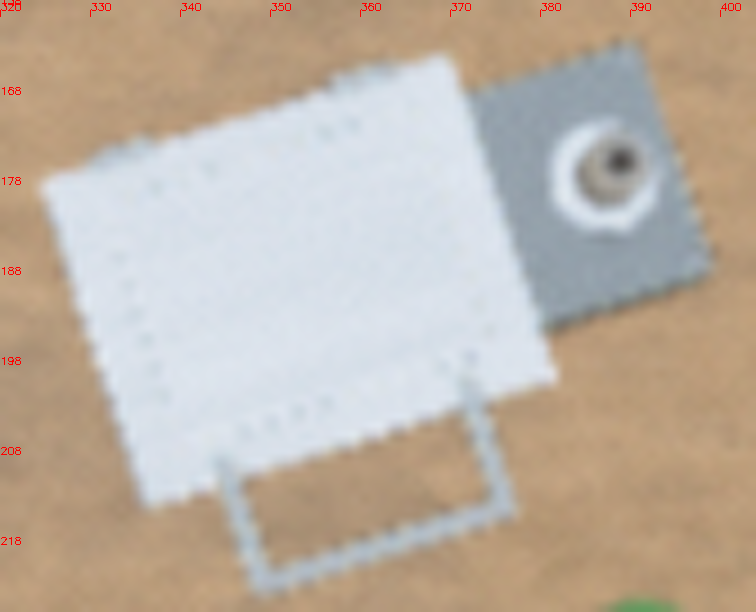

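View pics/pipe.png

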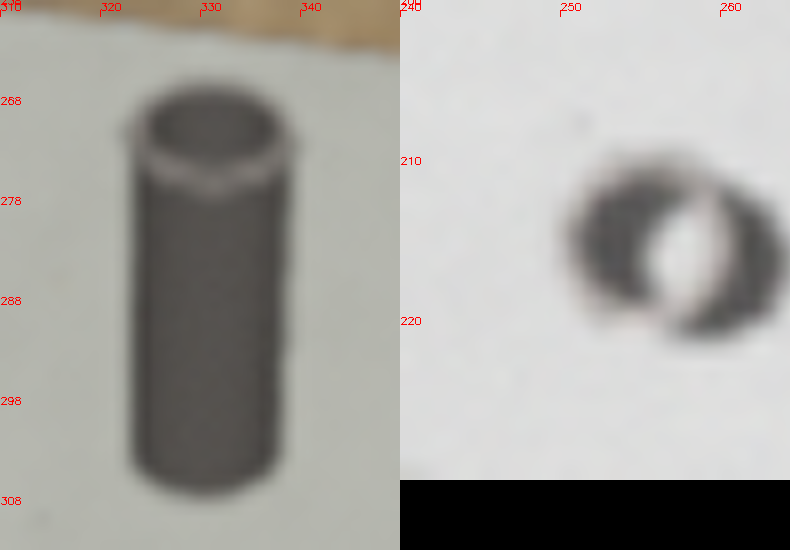

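```bash
cat > vis.py <<'E'
import pickle,numpy as np
d=pickle.load(open("d0.pkl","rb"))
CAM={c:(np.array(d[c]["K"]),np.array(d[c]["view"])) for c in("side","top")}
def proj(c,P):
    K,V=CAM[c]; q=np.atleast_2d(P)@V[:3,:3].T+V[:3,3]; u=q@K.T; return u[:,:2]/u[:,2:]
E
python3 - <<'E'
from vis import *
from scipy.optimize import least_squares
np.set_printoptions(precision=4,suppress=True)
obs={"top":{"BL":(324.2,177.7),"BR":(369.3,163.6),"FR":(381.4,199.7),"FL":(335.9,213.8),"HL":(348.6,221.9),"HR":(375.6,213.4),"tip":(388.5,175.3),"col":(386.8,177.05)},
"side":{"BL":(300.1,218.25),"FL":(348.6,216),"FR":(341,188.6),"HR":(356.,192.9),"HL":(361.6,209.1),"tip":(316.6,178)}}
def pts(p):
    x,y,a,xb,xf,xh,w=p
    L={"BL":(xb,w,.077),"BR":(xb,-w,.077),"FR":(xf,-w,.077),"FL":(xf,w,.077),"HL":(xh,.055,.073),"HR":(xh,-.055,.073),"tip":(.005,-.145,.094),"col":(.005,-.145,.054)}
    c,s=np.cos(a),np.sin(a)
    return {k:np.array([x+c*u-s*v,y+s*u+c*v,z]) for k,(u,v,z) in L.items()}
for cams in(("top",),("side",),("top","side")):
    def res(p):
        P=pts(p); r=[]
        for c in cams:
            for k,o in obs[c].items(): r+=list((proj(c,P[k])[0]-o))
        return np.r_[r,(p[3:]-[.072,-.077,-.123,.093])/.003]
    s=least_squares(res,[.6,-.15,.2,.072,-.077,-.123,.093]); print(cams,s.x,np.sqrt(np.mean(s.fun**2)))
    P=pts(s.x); print("outlet",P["col"],"handle",(P["HL"]+P["HR"])/2)
    if len(cams)==2:print(s.fun[:-4].reshape(-1,2))
# pipe
from numpy import pi
def presp(cams):
    def res(p):
        x,y=p; r=[]
        th=np.linspace(0,2*pi,90)
        top=np.c_[x+.02*np.cos(th),y+.02*np.sin(th),0*th+.1]; bot=top-[0,0,.1]
        if "side" in cams:
            a=proj("side",np.r_[top,bot]); r+=[a[:,0].min()-322.8,a[:,0].max()-338,a[:,1].min()-265.3,a[:,1].max()-306.9]
        if "top" in cams:
            a=proj("top",top); b=proj("top",bot); r+=[a[:,0].min()-250.4,a[:,1].min()-209,a[:,1].max()-219.8,b[:,0].max()-263.8,b[:,1].max()-220.8]
        return r
    s=least_squares(res,[.5,.15]); return s
for cams in(("top",),("side",),("top","side")):
    s=presp(cams); print(cams,s.x,s.fun)
# bystanders
for n,h in(("mixing_cup_center",.034),("glue_bottle_center",.1),("paint_jar_center",.031)):
    def r(p): return np.r_[proj("top",[*p,h])[0]-d["top"][n][0]["position"],proj("side",[*p,h])[0]-d["side"][n][0]["position"]]
    s=least_squares(r,[.5,0]);print(n,s.x,s.fun)
E
```

```text
('top',) [ 0.559  -0.1812  0.2837  0.0718 -0.0768 -0.1216  0.0925] 0.1991078063144098
outlet [ 0.6044 -0.319   0.054 ] handle [ 0.4422 -0.2152  0.073 ]
('side',) [ 0.5579 -0.1794  0.2844  0.0718 -0.0761 -0.1223  0.094 ] 0.46082446442170544
outlet [ 0.6034 -0.3172  0.054 ] handle [ 0.4405 -0.2137  0.073 ]
('top', 'side') [ 0.5582 -0.1808  0.2849  0.072  -0.0761 -0.1216  0.0931] 0.39854883996477014
outlet [ 0.6038 -0.3186  0.054 ] handle [ 0.4415 -0.215   0.073 ]
[[-0.1578  0.0531]
 [ 0.2599  0.0592]
 [ 0.0327 -0.0198]
 [-0.385   0.2219]
 [-0.1382  0.5098]
 [-0.0022  0.5114]
 [-0.1596 -0.0882]
 [-0.17   -0.1855]
 [-0.1577 -1.1652]
 [ 0.2767 -0.7876]
 [-0.0815 -0.6137]
 [-0.1403  0.7649]
 [-0.0986  0.5864]
 [-0.5818 -0.2731]]
('top',) [0.4618 0.1931] [-0.5411  0.1241 -0.1572  0.5778  0.0339]
('side',) [0.4612 0.1936] [-1.0026  0.9582 -0.6198  0.4978]
('top', 'side') [0.4614 0.1933] [-1.0724  0.8805 -0.6971  0.4107 -0.604   0.2142 -0.0666  0.5193  0.1188]
mixing_cup_center [0.5493 0.4087] [ 2.7435  0.4629 -0.4895  1.6376]
glue_bottle_center [ 0.4267 -0.4736] [-1.1541  0.6649 -0.3413 -3.0712]
paint_jar_center [ 0.3918 -0.3271] [ 1.6873 -0.0189 -0.3492  3.2088]
```

```bash
cat >> vis.py <<'E'
TH=1.856
Q=[0,np.cos(TH/2),np.sin(TH/2),0]
PIPE=np.array([.4614,.1933]); OUT=np.array([.6038,-.3186]); YAW=.2849; BOX=np.array([.5582,-.1808])
E
python3 - <<'E'
from plant import arm
from vis import *
import cv2
np.set_printoptions(precision=4,suppress=True)
for p in([*PIPE,.2],[*PIPE,.056],[.4,-.1,.3],[*OUT,.3],[*OUT,.11]): print(arm.inverse_kinematics(p,Q))
arm.line_to([.167,-.602,.36],rate=.3)
arm.move_pose([*PIPE,.25],Q)
print(arm.sense()["t"],arm.sense()["tcp_pos"])
arm.line_to([*PIPE,.056],rate=.15)
s=arm.sense();print(s["t"],s["tcp_pos"],s["wrist_force"])
r=arm.read_camera("side");cv2.imwrite("pics/s1.png",cv2.resize(r["frame"][200:330,250:420],None,fx=4.5,fy=4.5))
E
```

```text
[ 0.239  -0.0885  1.8329 -0.      1.3972 -0.0462]
[ 0.239   0.0658  1.9668 -0.      1.109  -0.0462]
[-0.4368 -0.3601  1.8745 -0.      1.6272 -0.722 ]
[-0.6009  0.3178  1.2071 -0.      1.6167 -0.8861]
[-0.6009  0.4168  1.4357 -0.      1.2891 -0.8861]
4.6167 [0.4618 0.1927 0.2501]
6.0583 [0.4623 0.1935 0.057 ] [-0.6938  0.0687  0.5854]
```

View pics/s1.png

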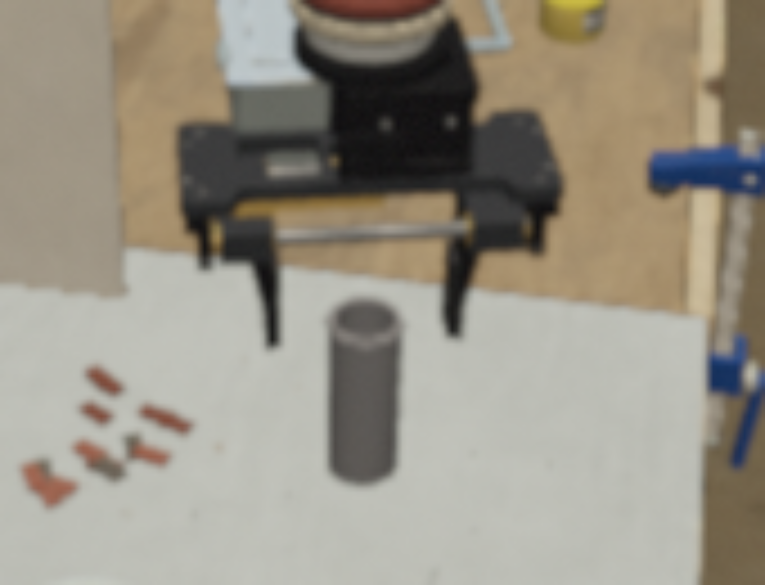

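```bash
python3 - <<'E'
from plant import arm
from vis import *
import cv2
np.set_printoptions(precision=4,suppress=True)
s=arm.sense();t=s["tcp_pos"];print(t,s["tcp_rot"],s["width"])
print(proj("side",t),proj("top",t))
u=np.array([np.cos(YAW),np.sin(YAW),0])*.05
print(proj("side",[t+u,t-u]))
r=arm.read_camera("side");K,V=r["K"],r["view"];print(np.abs(V-CAM["side"][1]).max())
cv2.imwrite("pics/s2.png",cv2.resize(r["frame"][200:330,250:420],None,fx=4.5,fy=4.5))
r=arm.read_camera("top");print(np.abs(r["view"]-CAM["top"][1]).max());cv2.imwrite("pics/t2.png",cv2.resize(r["frame"][140:300,180:380],None,fx=4,fy=4))
E
```

```text
[0.4623 0.1935 0.0571] [0.0006 0.5995 0.8004 0.0008] 0.0873862713007091
[[329.768  283.8277]] [[256.9375 214.9113]]
[[309.2257 284.9222]
 [350.1253 282.7431]]
0.0
0.0
```

View pics/t2.png

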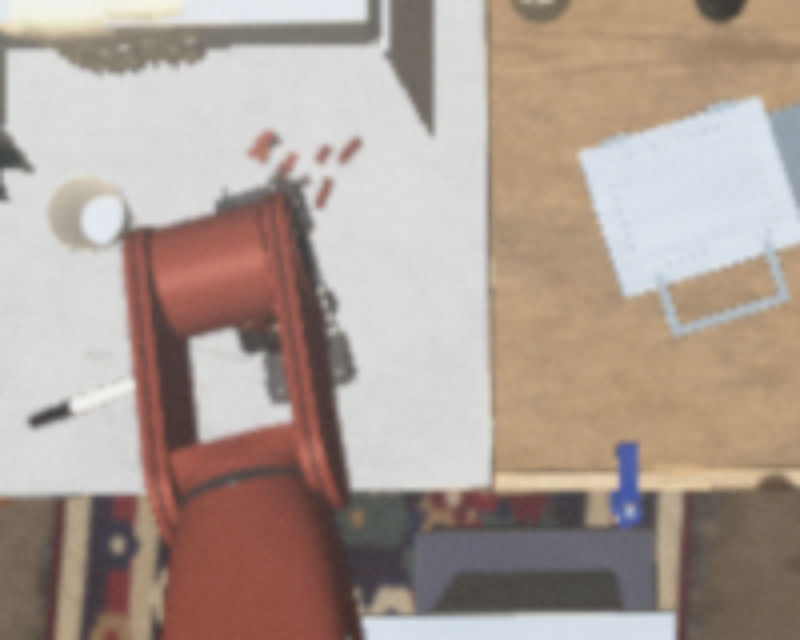

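View pics/s2.png

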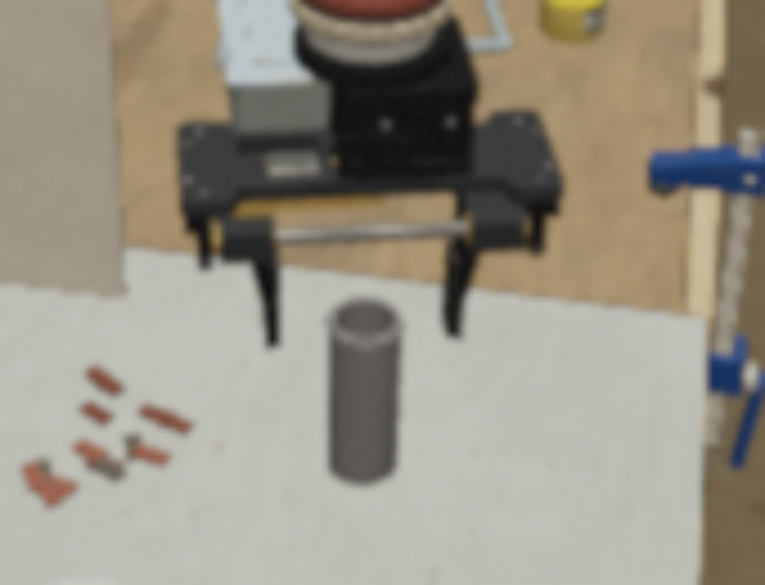

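```bash
python3 - <<'E'
from plant import arm
from vis import *
import cv2
np.set_printoptions(precision=4,suppress=True)
arm.line_to([*PIPE,.046],rate=.1)
arm.command_gripper(.03,30)
s=arm.sense();print(s["t"],s["tcp_pos"],s["width"],s["wrist_force"])
r=arm.read_camera("side");cv2.imwrite("pics/s3.png",cv2.resize(r["frame"][200:330,250:420],None,fx=4.5,fy=4.5))
E
```

```text
7.3167 [0.4614 0.1933 0.046 ] 0.0390652519620031 [-0.9801  0.7122  0.7823]
```

View pics/s3.png

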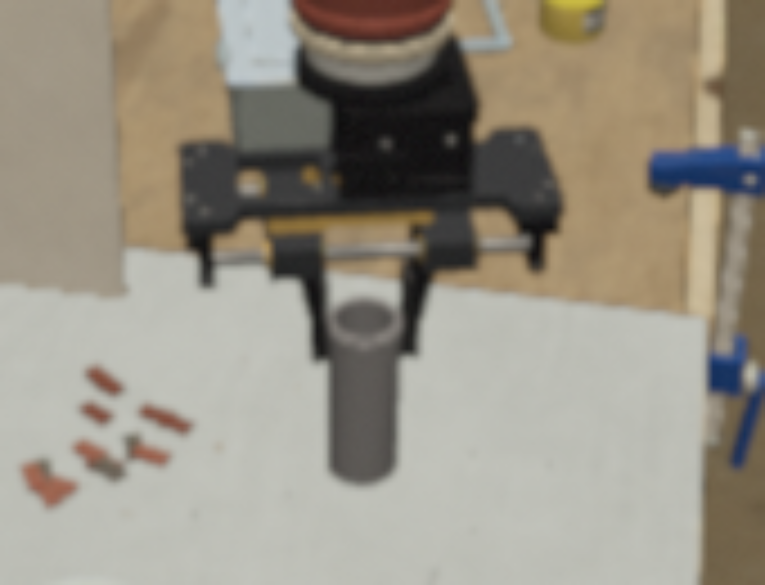

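```bash
python3 - <<'E'
from plant import arm
from vis import *
import cv2
np.set_printoptions(precision=4,suppress=True)
arm.line_to([*PIPE,.2],rate=.12)
s=arm.sense();print(s["t"],s["tcp_pos"],s["width"],s["wrist_force"])
r=arm.read_camera("side");cv2.imwrite("pics/s4.png",cv2.resize(r["frame"][160:310,250:420],None,fx=4,fy=4))
E
```

```text
8.8 [0.4608 0.1931 0.199 ] 0.03915520398227875 [-0.8153  0.3765 -0.4275]
```

View pics/s4.png

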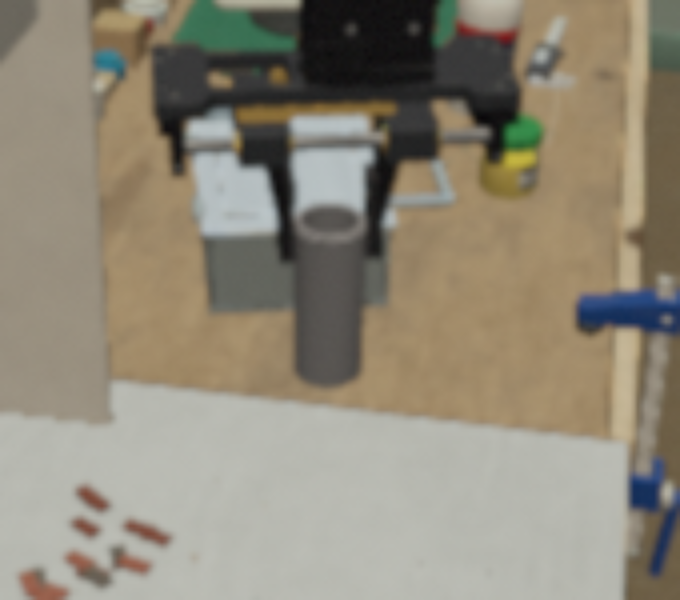

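```bash
python3 - <<'E'
from plant import arm
from vis import *
import cv2
np.set_printoptions(precision=4,suppress=True)
arm.line_to([.44,-.05,.24],rate=.2)
arm.line_to([*OUT,.22],rate=.2)
arm.line_to([*OUT,.158],rate=.12)
arm.sleep(.3)
s=arm.sense();print(s["t"],s["tcp_pos"],s["tcp_rot"],s["width"],s["wrist_force"])
r=arm.read_camera("side");cv2.imwrite("pics/s5.png",cv2.resize(r["frame"][130:240,280:380],None,fx=5.4,fy=5.4,interpolation=2))
cv2.imwrite("pics/s5r.png",r["frame"])
t=r["frame"];r=arm.read_camera("top");cv2.imwrite("pics/t5.png",cv2.resize(r["frame"][140:240,320:450],None,fx=6,fy=6,interpolation=2))
cv2.imwrite("pics/t5r.png",r["frame"])
for c in("side","top"):
  for L in arm.regions_of("vent_pipe",c): 
    ys,xs=np.where(L["region"]);print(c,L["score"],L["position"],xs.min(),xs.max(),ys.min(),ys.max())
E
```

```text
12.925 [ 0.6042 -0.3189  0.159 ] [0.0007 0.5994 0.8004 0.    ] 0.03932717894841965 [ 0.1146  0.1906 -0.7179]
side 0.61 [319.2, 159.9] 311 322 143 174
```

View pics/s5.png

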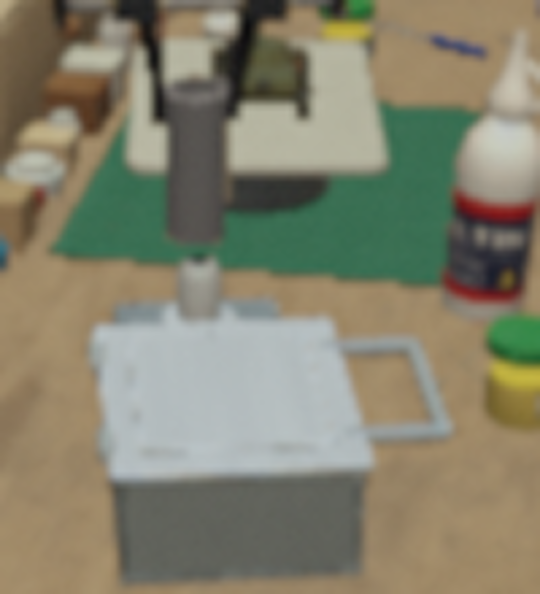

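View pics/t5.png

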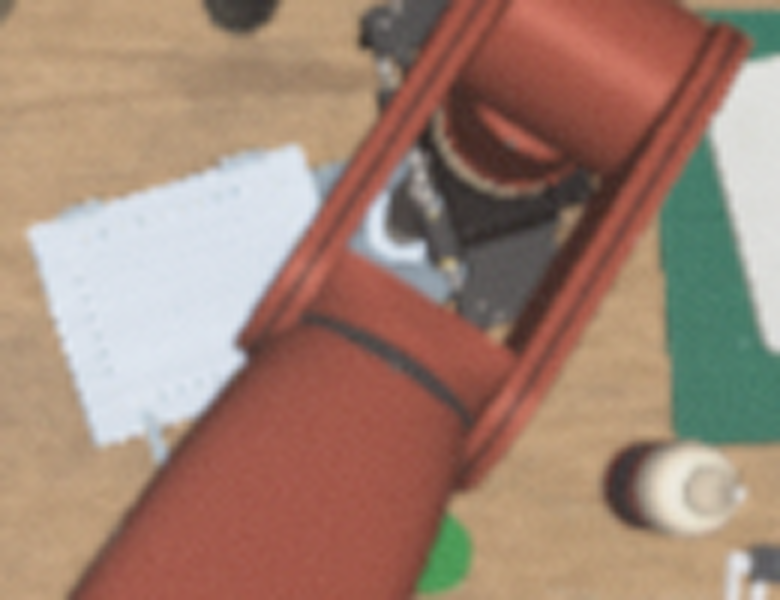

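```bash
python3 - <<'E'
from vis import *
np.set_printoptions(precision=2,suppress=True)
th=np.linspace(0,6.283,180)
def circ(r,z,o=OUT): return np.c_[o[0]+r*np.cos(th),o[1]+r*np.sin(th),0*th+z]
for r,z,n in((.02,.113,"foot"),(.02,.213,"top"),(.0145,.08,"spig"),(.0145,.07,"spig"),(.009,.094,"tip")):
    a=proj("side",circ(r,z));print(n,a.min(0),a.max(0),a.mean(0))
import cv2
im=cv2.imread("pics/s5r.png")
g=cv2.cvtColor(im,6)
for r in(150,155,160,165,170,172): print(r,g[r,305:330])
for r in range(176,190,2): print(r,im[r,305:330].mean(1).astype(int))
E
```

```text
foot [310.23 170.36] [321.81 175.14] [315.99 172.73]
top [310.08 143.19] [322.06 147.45] [316.04 145.3 ]
spig [311.85 179.6 ] [320.15 183.17] [315.98 181.38]
spig [311.86 182.17] [320.14 185.77] [315.98 183.96]
tip [313.42 176.64] [318.6  178.83] [316.   177.73]
150 [177 178 154  84  28  49  67  75  80  82  85  87  85  83  79  74  62  41
  64 129 170 176 175 175 175]
155 [179 181 181 181 179 157 100  73  80  81  83  84  84  82  80  77  98 145
 174 179 178 178 179 179 178]
160 [159 166 167 169 167 146  95  74  79  81  83  83  84  82  79  77  96 138
 166 170 169 168 168 168 168]
165 [89 91 92 92 91 83 75 76 81 82 84 85 84 82 78 78 83 84 66 56 56 55 53 53
 50]
170 [92 93 92 92 92 83 74 76 80 83 84 84 83 81 78 73 82 88 87 86 84 84 84 84
 85]
172 [93 93 93 92 92 87 77 76 80 82 84 83 83 81 78 74 80 89 92 91 91 91 93 92
 93]
176 [85 83 82 83 83 83 83 84 84 84 83 79 79 84 87 84 82 83 82 83 81 83 84 84
 83]
178 [ 95  90  90  90  89  88  88  91 107 122 117  99 104 126 132 105  86  84
  82  82  83  84  83  83  83]
180 [131 131 131 130 129 128 125 125 133 150 161 165 165 161 150 129 114 113
 114 116 117 117 119 117 110]
182 [132 133 135 135 134 133 132 128 128 137 147 150 152 147 139 129 125 129
 132 133 133 134 134 134 133]
184 [130 133 133 132 132 132 131 125 123 133 141 144 145 141 132 125 124 130
 134 135 136 135 132 132 135]
186 [131 137 138 137 140 148 159 153 130 130 137 140 140 136 130 136 150 150
 141 137 136 136 137 138 139]
188 [138 138 139 140 150 171 185 176 149 136 138 141 142 137 136 150 172 178
 167 149 144 144 144 144 144]
```

```bash
python3 - <<'E'
from plant import arm
from vis import *
import cv2
np.set_printoptions(precision=4,suppress=True)
o=OUT+[-.0014,-.0004]
arm.line_to([*o,.145],rate=.06)
f0=arm.sense()["wrist_force"]
for z in(.132,.122,.112,.104,.098):
    h=arm.line_to([*o,z],rate=.04,threshold=20)
    s=arm.sense();print(z,h,s["t"],s["tcp_pos"],s["wrist_force"]-f0,s["torque"])
    if h:break
r=arm.read_camera("side");cv2.imwrite("pics/s6.png",cv2.resize(r["frame"][130:240,280:380],None,fx=5.4,fy=5.4,interpolation=2))
E
```

```text
0.132 False 13.9667 [ 0.6022 -0.3189  0.1316] [-0.8389  0.4258  0.1527] [-0.0138 -0.1346  0.023 ]
0.122 False 14.3667 [ 0.6021 -0.3189  0.1215] [-1.6453  0.0787 -0.0938] [-0.0154 -0.1095 -0.0143]
0.112 False 14.7667 [ 0.6022 -0.3189  0.1115] [0.0209 0.1299 0.4033] [-0.0506 -0.1882  0.0342]
0.104 False 15.1167 [ 0.6021 -0.3189  0.1035] [-0.2842 -0.6923 -0.2735] [-0.052  -0.1591  0.063 ]
0.098 False 15.4167 [ 0.6032 -0.3197  0.0996] [-2.2906 -0.4672  6.8683] [0.0718 0.0221 0.0614]
```

View pics/s6.png

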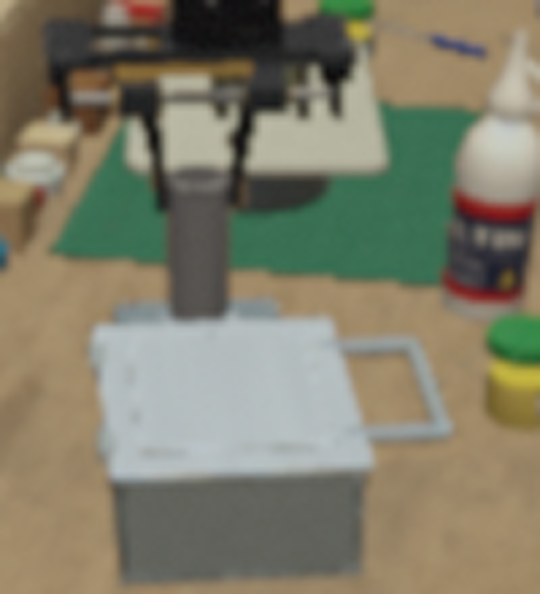

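```bash
python3 - <<'E'
from plant import arm
from vis import *
import cv2
np.set_printoptions(precision=4,suppress=True)
s=arm.sense();p=s["tcp_pos"]
h=arm.line_to([.6028,-.3192,.095],rate=.03,threshold=15)
s=arm.sense();print(h,s["t"],s["tcp_pos"],s["wrist_force"])
arm.command_gripper(.066)
arm.sleep(.3)
s=arm.sense();print(s["t"],s["tcp_pos"],s["width"],s["wrist_force"])
arm.line_to([*s["tcp_pos"][:2],.24],rate=.2)
r=arm.read_camera("side");cv2.imwrite("pics/s7r.png",r["frame"]);cv2.imwrite("pics/s7.png",cv2.resize(r["frame"][130:240,280:380],None,fx=5.4,fy=5.4,interpolation=2))
print(arm.sense()["t"])
E
```

```text
False 15.7167 [ 0.6039 -0.3204  0.0996] [-4.427   1.4535 17.0667]
16.7833 [ 0.6028 -0.3192  0.095 ] 0.06593420961210696 [ 0.769  -0.1989 -0.1595]
17.7083
```

View pics/s7.png

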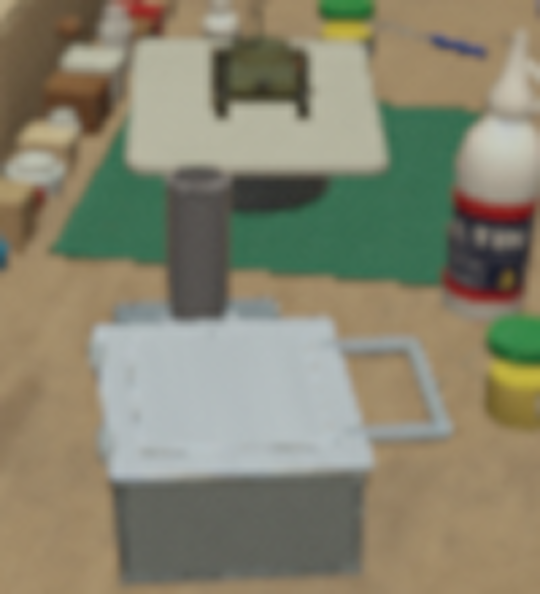

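```bash
python3 - <<'E'
from plant import arm
from vis import *
import cv2
np.set_printoptions(precision=4,suppress=True)
H=np.array([.4415,-.215])
arm.line_to([*H,.2],rate=.2)
arm.command_gripper(.04)
arm.line_to([*H,.09],rate=.15)
s=arm.sense();print(s["t"],s["tcp_pos"],s["tcp_rot"],s["width"],s["wrist_force"],s["joints"])
print(proj("side",s["tcp_pos"]),proj("side",[.4415,-.215,.073]))
r=arm.read_camera("side");cv2.imwrite("pics/s8.png",cv2.resize(r["frame"][130:240,280:390],None,fx=5.4,fy=5.4,interpolation=2))
r=arm.read_camera("top");cv2.imwrite("pics/t8.png",cv2.resize(r["frame"][140:240,320:430],None,fx=6,fy=6,interpolation=2))
E
```

```text
20.4833 [ 0.4421 -0.2154  0.0909] [0.0007 0.5994 0.8004 0.    ] 0.04001666714984184 [0.167  1.1041 0.5079] [-0.6139 -0.0037  1.9651  0.0001  1.1789 -0.8991]
[[358.6888 196.4119]] [[358.5836 201.4003]]
```

View pics/s8.png

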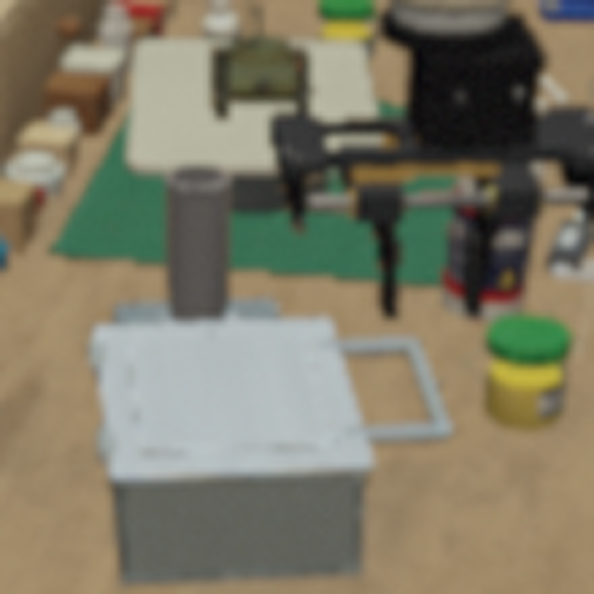

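View pics/t8.png

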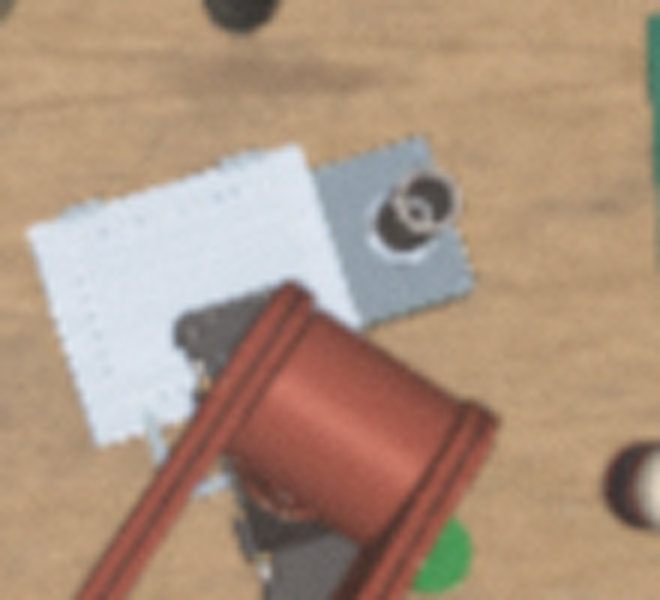

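```bash
python3 - <<'E'
from plant import arm
from vis import *
import cv2
np.set_printoptions(precision=4,suppress=True)
H=np.array([.4415,-.215])
print(arm.line_to([*H,.038],rate=.1,threshold=8))
s=arm.sense();print(s["t"],s["tcp_pos"],s["wrist_force"])
r=arm.read_camera("side");cv2.imwrite("pics/s9.png",cv2.resize(r["frame"][130:240,280:390],None,fx=5.4,fy=5.4,interpolation=2))
E
```

```text
False
21.25 [ 0.4418 -0.2152  0.0384] [ 0.192  -1.0031  0.2868]
```

View pics/s9.png

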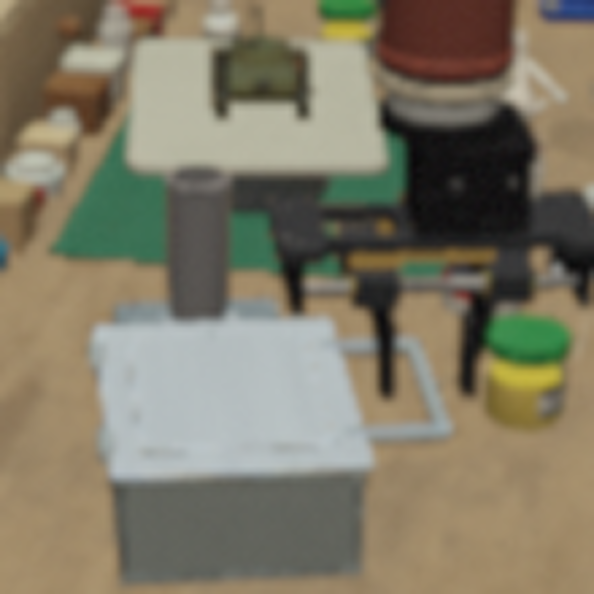

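```bash
python3 - <<'E'
from plant import arm
from vis import *
import cv2
np.set_printoptions(precision=4,suppress=True)
H=np.array([.4415,-.215])
print(arm.line_to([*H,.034],rate=.1,threshold=8))
arm.command_gripper(.0,15)
s=arm.sense();print(s["t"],s["tcp_pos"],s["width"],s["wrist_force"],s["torque"])
r=arm.read_camera("side");cv2.imwrite("pics/s10.png",cv2.resize(r["frame"][130:240,280:390],None,fx=5.4,fy=5.4,interpolation=2))
E
```

```text
False
22.1917 [ 0.4408 -0.2152  0.034 ] 0.008866751096246144 [-4.6434 -1.461   2.2621] [-0.2232  0.6971  0.0201]
```

View pics/s10.png

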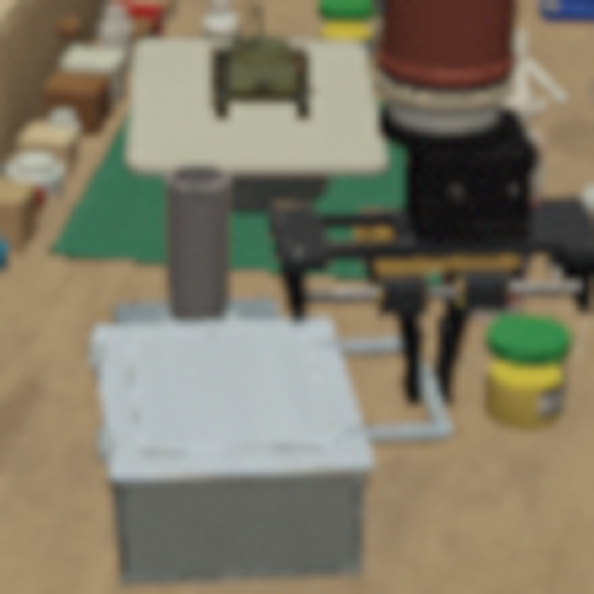

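```bash
python3 - <<'E'
from plant import arm
from vis import *
import cv2
np.set_printoptions(precision=4,suppress=True)
arm.command_gripper(.0,22)
H=np.array([.4412,-.2151]); u=np.array([np.cos(YAW),np.sin(YAW)]); R=.195
for deg in(3,8,14,20,27):
    a=np.radians(deg)
    arm.line_to([*(H+u*R*(1-np.cos(a))),.034+R*np.sin(a)],rate=.07,threshold=25)
    s=arm.sense();print(deg,round(s["t"],2),s["tcp_pos"],round(s["width"],4),s["wrist_force"])
    if np.abs(s["wrist_force"]).max()>25: break
r=arm.read_camera("side");cv2.imwrite("pics/s11.png",cv2.resize(r["frame"][130:240,280:390],None,fx=5.4,fy=5.4,interpolation=2))
E
```

```text
3 22.75 [ 0.4411 -0.2151  0.0443] 0.0093 [-3.647  -2.0352 -1.6855]
8 23.14 [ 0.4426 -0.2146  0.0615] 0.0091 [-5.502  -3.4312 -1.0128]
14 23.58 [ 0.4462 -0.2136  0.0815] 0.0092 [-5.4421 -3.0679 -0.4004]
20 24.02 [ 0.4517 -0.2119  0.1011] 0.0093 [-6.5606 -3.2222  1.2323]
27 24.52 [ 0.4605 -0.2093  0.1231] 0.0092 [-8.1606 -2.2826  1.7357]
```

View pics/s11.png

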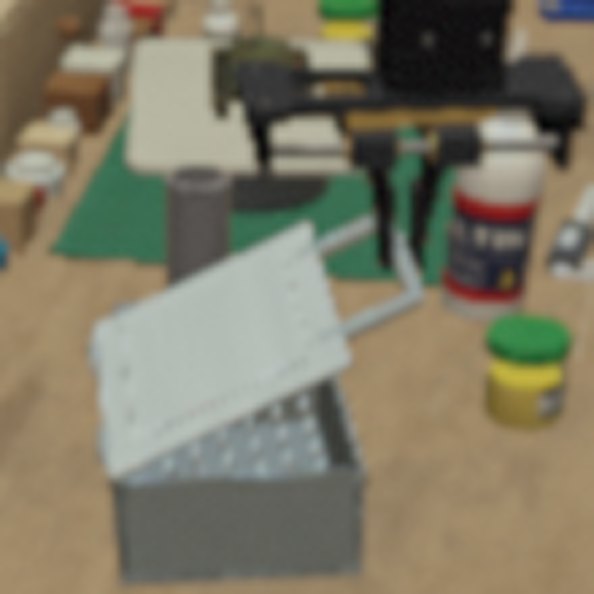

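```bash
python3 - <<'E'
from plant import arm
from vis import *
import cv2
np.set_printoptions(precision=4,suppress=True)
u=np.array([np.cos(YAW),np.sin(YAW)]); R=.195
H=np.array([.4412,-.2151])-.001*u
for deg in(33,39,45):
    a=np.radians(deg)
    arm.line_to([*(H+u*R*(1-np.cos(a))),.034+R*np.sin(a)],rate=.07,threshold=25)
    s=arm.sense();print(deg,round(s["t"],2),s["tcp_pos"],round(s["width"],4),s["wrist_force"])
arm.sleep(.5)
s=arm.sense();print(deg,round(s["t"],2),s["tcp_pos"],round(s["width"],4),s["wrist_force"])
for c in("side","top"):
    r=arm.read_camera(c);cv2.imwrite(f"pics/{c}12r.png",r["frame"])
    w=(130,240,280,390) if c=="side" else (140,240,320,450)
    cv2.imwrite(f"pics/{c}12.png",cv2.resize(r["frame"][w[0]:w[1],w[2]:w[3]],None,fx=5.4,fy=5.4,interpolation=2))
a=np.radians(45);c0=BOX+u*.073;v=np.array([-u[1],u[0]])
for deg in(38,45,52):
    a=np.radians(deg)
    P=[[*(c0-u*r*np.cos(a)+v*y),.073+r*np.sin(a)] for r,y in((.195,.055),(.195,-.055),(.149,.093),(.149,-.093))]
    print(deg,((proj("side",P)-[280,130]+.5)*5.4).round(0).tolist())
E
```

```text
33 25.0 [ 0.4699 -0.2065  0.141 ] 0.0092 [-7.0071 -2.3256  2.5301]
39 25.44 [ 0.481  -0.2032  0.1578] 0.0095 [-8.8891 -2.0669  5.1701]
45 25.88 [ 0.494  -0.1995  0.1736] 0.0089 [-11.287   -0.5301   9.0901]
45 26.38 [ 0.4937 -0.1995  0.1733] 0.0094 [-11.1512  -0.5418   8.9584]
38 [[381.0, 245.0], [354.0, 168.0], [323.0, 324.0], [285.0, 189.0]]
45 [[354.0, 216.0], [328.0, 141.0], [302.0, 302.0], [265.0, 168.0]]
52 [[322.0, 191.0], [299.0, 116.0], [277.0, 283.0], [243.0, 150.0]]
```

View pics/side12.png

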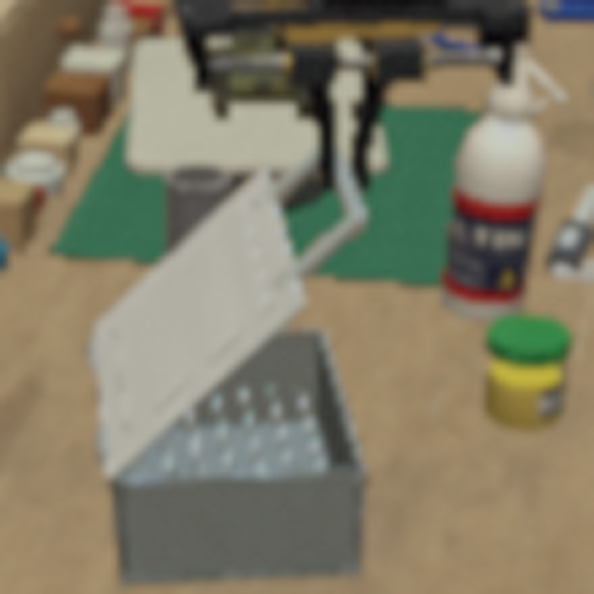

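View pics/top12.png

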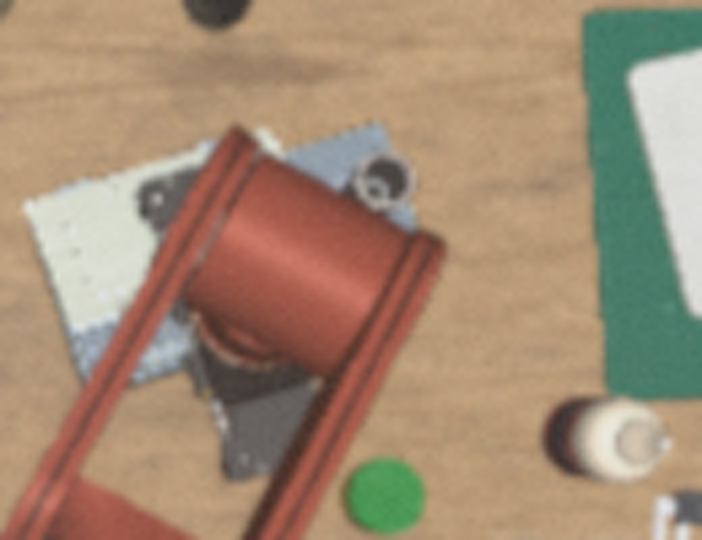

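```bash
python3 - <<'E'
from plant import arm
from vis import *
import cv2
np.set_printoptions(precision=4,suppress=True)
u=np.array([np.cos(YAW),np.sin(YAW)])
print("pipe top pred",proj("top",[.603,-.319,.154]),"side top pred",proj("side",[.603,-.319,.154]),"z.160:",proj("side",[.603,-.319,.160]))
s=arm.sense();R=.195;H=np.array([.4412,-.2151])-.001*u;a=np.radians(45)
p=np.r_[H+u*R*(1-np.cos(a)),.034+R*np.sin(a)]
p=p+np.r_[-.0015*u,.0015]
arm.line_to(p,rate=.03)
arm.sleep(1.0)
for i in range(3):
    s=arm.sense();print(round(s["t"],2),s["tcp_pos"],round(s["width"],4),s["wrist_force"],np.abs(s["joint_vel"]).max());arm.sleep(.3)
r=arm.read_camera("side");cv2.imwrite("pics/s13.png",cv2.resize(r["frame"][130:240,280:390],None,fx=5.4,fy=5.4,interpolation=2))
a=cv2.imread("pics/s7r.png")[155:175,306:326].astype(int);b=r["frame"][155:175,306:326].astype(int);print("pipe diff",np.abs(a-b)[:, :].mean(2).round(0).astype(int)[::3])
E
```

```text
pipe top pred [[391.2041 172.7633]] side top pred [[316.2951 161.6787]] z.160: [[316.2988 160.0404]]
27.73 [ 0.4936 -0.1995  0.1733] 0.0094 [-2.2041  1.7823 -1.4243] 0.0011876643377422987
28.03 [ 0.4936 -0.1996  0.1733] 0.0089 [-0.7318  2.8434 -2.7067] 0.0013582875279831764
28.33 [ 0.4936 -0.1996  0.1733] 0.0089 [-0.9487  3.1411 -1.6597] 0.0018430855696319613
pipe diff [[  0   0   0   0   1   1   0   0   0   1   0   1   1   0   0   0   0   1
    0   1]
 [  0   1   0   0   0   0   0   0   1   1   0   1   0   1   1   0   0   1
    0   1]
 [  1   1   0   0   0   1   1   1   1   1   1   1   1   0   0   0   1   0
    1   1]
 [  0   1   2   1   1   1   1   0   1   1   1   1   1   0   0   2   1  17
   55  92]
 [  0   0   0   0   1   0   0   0   2   1   0   0   0   3  20  44  76 106
  120 120]
 [  0   0   0   1   1   0   1   0   3   1   5  26  56  78  94  96  93  92
   97 100]
 [  2   2   0   1   1   1   1   6  29  58  79  89  94  94  98  97  90  88
   89  95]]
```

View pics/s13.png

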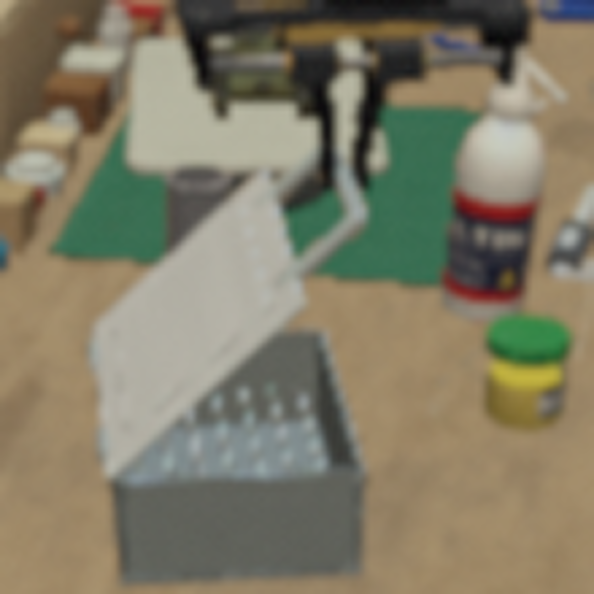

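```bash
python3 -c "
from plant import arm
print(arm.hand_in());s=arm.sense();print(s['t'],s['width'],s['tcp_pos'])"
```

```text
the job is handed in; nothing more can be done
None
the job is handed in; nothing more can be done
```

The vent pipe is down on the outlet collar, and the lid is held open by its handle at about 45 degrees. I handed the job in at about 28.6 s of the 56 s allowed; no verdict came back.

**Pipe:** It slid down almost without resistance and stopped at the height expected for the collar. It held at 17 N of push, and I released it with the lid still shut. The camera views put its top within about 1 px (roughly 3–4 mm) of the seated position. The part of it still visible to the side camera did not change while I lifted the lid.

**Lid:** I judged the angle from the gripper height and from the side picture; the picture reading was between 43 and 45 degrees. The wrist force built up to about 14 N during the lift, so I eased the arm outward by about 1.5 mm. It then settled at 2–4 N with the arm still, and the gripper was closed on the bar at 9 mm with 22 N grip.

**Bystanders:** The glue bottle and paint jar stand where they were in the last pictures. I did not check the mixing cup again after lifting the pipe, but the arm stayed clear of it.

**One disagreement:** The pictures showed the fingertips about 20–30 mm higher than the reported tool point. I therefore gripped both the pipe and the bar lower than nominal. The finger widths, 39 mm on the pipe and 9 mm on the bar, confirmed that both grips held.

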